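# Fill the éclair tray and slide it into the rack

## Task

Lay the chocolate éclair from the wooden board flat and lengthwise in the free compartment of the dark tray, beside the one already there. Then slide the tray, handle outwards, under the low rack's deck until it is fully home against the back stop, keeping the tray level. Leave the green éclair and everything else on the table where it is.

Things in the scene. Friction and masses are not known exactly. Their poses are not given: they have to be found in the camera images.
- eclair_choc: chocolate éclair (golden pastry, dark brown glaze with nut pieces) lying on the board, to be loaded; 120 mm long (x), 40 mm wide (y), 36 mm high with flat upright sides up to 30 mm and round ends; origin at the centre of its underside, x along its length, z up; 70 g
- eclair_green: pistachio éclair (green glaze) on the same board, to be left; same shape: 120 mm long (x), 40 mm wide (y), 36 mm high with flat upright sides up to 30 mm and round ends; origin at the centre of its underside, x along its length, z up
- eclair_in_tray: chocolate éclair already lying in the tray's other compartment (tray y = +34 mm); same shape: 120 mm long (x), 40 mm wide (y), 36 mm high with flat upright sides up to 30 mm and round ends; origin at the centre of its underside, x along its length, z up
- board: pale wooden board, 180 x 180 x 12 mm, fixed, holding the two loose éclairs side by side, 90 mm apart; origin at the centre of its underside
- tray: loose dark steel tray on the table, 150 (x) by 140 mm (y), 0.3 kg; floor 3 mm; rim and lengthwise middle divider 4 mm thick, tops 10 mm above the table: two compartments 142 x 64 mm inside, centred at y = +34 and -34 mm; origin: centre of the underside of the 150 x 140 part. A flat tongue, 40 mm wide, 3 mm thick, from its -x end to x = -145 mm carries the red handle
- free_compartment (a point): centre of the free compartment's floor: in the tray frame (0, -34, 3) mm; same axes as the tray, the compartment runs along x
- handle (a point): point in the tray's red handle, at (-120, 0, 33) mm in the tray frame; the handle is an upright fin 50 mm long (x), 10 mm thick (y), from 3 to 45 mm above the table; same axes as the tray
- rack: low beige rack, fixed; mouth at its -x end; bay 152 mm wide (y) on bare table; side walls 8 mm thick, x -80 to 80 mm; back stop face at x = 75; deck underside 62, top 74 mm up; pan of pastries on the deck, 97 mm high, from 45 mm behind the front edge. Origin: bay centre on the table. Tray home: its origin and axes match these (y play 6 mm), handle out in front of the mouth
- jar: amber glass jar with steel cap, 72 mm diameter, 105 mm high, bystander; origin centre of underside
- bowl: white bowl, 120 mm diameter, 55 mm high, bystander; origin centre of underside
- palette: spatula with black handle lying on the table, 200 mm long along x, bystander; origin centre of underside
- brush: pastry brush with wooden handle lying on the table, 180 mm long along x, bystander; origin centre of underside
- mould: aluminium baking mould, 80 mm diameter, 45 mm high, bystander; origin centre of underside
- shaker: aluminium shaker can, 60 mm diameter, 95 mm high, bystander; origin centre of underside
Mind the look-alikes: they are no part of the job. Leave any turquoise look-alike of the eclair_choc alone.

How it is judged:
On the way, in this order (a step that is already met when the one before it is completed fails the run):
1. the chocolate éclair lies flat in the free compartment, let go, the tray still outside the rack (x of eclair_choc in the frame of tray between -0.018 and 0.018 m and y of eclair_choc in the frame of tray between -0.052 and -0.016 m and z of eclair_choc in the frame of tray between -0.002 and 0.008 m and angle between eclair_choc's own z axis and vertical below 0.08 rad and contact force between the fingers and eclair_choc below 0.05 N and x of tray in the frame of rack below -0.04 m), for 0.2 s.
2. the tray is home in the rack (x of tray in the frame of rack between -0.006 and 0.012 m and y of tray in the frame of rack between -0.01 and 0.01 m and angle between the x axis of tray and the x axis of rack, either way round below 0.1 rad and angle between tray's own z axis and vertical below 0.05 rad and z of tray in the frame of rack below 0.005 m and x of handle in the frame of rack below -0.1 m), for 0.2 s.
At the end, for the whole second after the job is handed in: Tray level in the bay, within 6 mm of the back stop, square within 0.1 rad, handle outside; both chocolate éclairs flat in their own compartments (within 18 mm of its centre lines, tilt under 0.08 rad), at rest; green éclair moved under 15 mm, other things under 20 mm (all of step 2 and x of eclair_choc in the frame of tray between -0.018 and 0.018 m and y of eclair_choc in the frame of tray between -0.052 and -0.016 m and z of eclair_choc in the frame of tray between -0.002 and 0.008 m and angle between each of eclair_choc, eclair_in_tray's own z axis and vertical below 0.08 rad and x of eclair_in_tray in the frame of tray between -0.018 and 0.018 m and y of eclair_in_tray in the frame of tray between 0.016 and 0.052 m and z of eclair_in_tray in the frame of tray between -0.002 and 0.008 m and linear speed of each of tray, eclair_choc, eclair_in_tray below 0.01 m/s); the robot touches nothing.
It fails at once if the green éclair is moved by more than 15 mm or toppled (distance of eclair_green from where it was at the start of the episode above 0.015 m or angle between eclair_green's own z axis and vertical above 0.3 rad).
It fails at once if a bystander is moved by more than 20 mm (distance of any of jar, bowl, palette, brush, mould, shaker from where it was at the start of the episode above 0.02 m).
It fails at once if the tray is tipped by more than 0.2 rad (angle between tray's own z axis and vertical above 0.2 rad).
It also fails if it takes over 59 s, if anything falls off the work surface, if the arm or the gripper's body presses on something with over 40 N, if the wrist force passes 120 N, or if a joint passes its speed limit or range.

## Robot

A 6-joint arm with a two-finger parallel gripper is mounted at the origin on the work surface. World frame = base frame: x ahead of the robot, y to its left, z up, the work surface at z = 0. Lengths are in m, angles in rad, forces in N, time in s.
With the tool pointing down it reaches from about 0.3 to 0.775 m from the base axis. Payload 14.6 kg.
Tool frame: the origin (TCP) lies at the very end of the fingers, on their centre line; the grasp point (between the pads) lies 19 mm behind it; z points along the fingers, x is the direction in which the jaws open and shut, and the axes are right-handed (so a half turn about z gives the same grasp; the last joint's range is limited). The gripper opens to 94 mm and grips with 3 to 60 N. Pads are 16 mm wide; open, the fingers measure 119 mm over their backs; the gripper's body (75 mm by 177 mm) begins 78 mm behind the grasp point.
Start: joints at [1.173, 0.3, 1.521, -0, 1.321, -0.067], TCP at [0.179, 0.52, 0.205] pointing down, gripper open.
Joint ranges: [-3.03, 3.03], [-0.79, 2.21], [0.23, 2.52], [-1.04, 4.18], [0, 3.07], [-2.55, 2.55]. Speed limits (rad/s): [2.22, 2.22, 2.57, 3.14, 3.14, 3.14].

## Interface

Orientations are given as [roll, pitch, yaw] about the fixed x, y, z axes, in that order (R = Rz(yaw) Ry(pitch) Rx(roll)).
In Python, from station import ctrl gives the robot as it stands.
- The arm moves only by the shell command python3 -m inch 'ROWS' [FORCE]. ROWS is JSON, one flat list of numbers, 7 for each row, row after row: the shift along the tool's x, y, z in cm, then the turn, a rotation vector about the tool's x, y, z in rad, then the opening, from 0 (shut) to 1 (fully open). In form: [tx, ty, tz, wx, wy, wz, claw, tx, ty, tz, wx, wy, wz, claw, ...]. A call has 1 to 20 rows; each row shifts and turns the commanded pose from where the row before left it, along the tool's axes as they then stand; what a row does not reach is not made up. A row lasts 1/8 s, in which the tool goes at most 62.5 mm and 10.7 degrees, less where a joint would pass 70% of its speed; a pose out of reach is approached as far as the arm can. A call is refused whole if a number of a shift passes 6.25 or a number of a turn 0.188, either way. A call with a gripper value outside its range is refused whole. The fingers move at their own pace and stop on an object; FORCE is the grip in N (left out, the last holds). Time passes only in rows, so rows that do not move let the fingers close. It gives the time, the measured TCP pose, the force and the opening at its end, in the units of the state.
- ctrl.get_obs(): the state, without advancing time (a new reading comes with each control period).
- ctrl.camera(name): name is "scene" or "top" or "wrist"; returns (picture, depth): 384x512x3 uint8, red, green, blue; 384x512 float32, m along the optical axis (not along the pixel's ray), 0 where there is no reading.
- ctrl.camera_params(name): a dict with "vertical_fov" (degrees; the focal length in pixels is half the picture's height over the tangent of half this angle, whatever the lens; pixels are square), "cx", "cy" (the principal point, pixels), "camera_from_world" (4x4, takes a point from world to camera coordinates); the wrist camera has in their place "mount" (4x4, takes a point from camera to tool coordinates, whose origin is the TCP and whose axes are the tool frame's). Camera axes: x right, y down, z forward; pixel columns grow to the right and rows downward; lengths in m; the calibration is good to about 2 mm. A picture is of the moment at which its call begins: read the wrist's pose just before it. camera_params takes no time and is no camera call.
- ctrl.hand_in(): hands the job in, once; it reports no verdict.
Trained networks look in the newest picture that a camera, given by its name, has taken for a name from the list of things; names that differ only in an ending like _2 or _b are one class to them, and where a whole thing is asked for, a point or a joint stands for the part that bears it (a point fixed in the world has none). Each returns a list of dicts, best first, with "score" (0 to 1); they miss things now and then, are a little off and sometimes report something else, mostly with a low value. They report only what shows in the picture. A call takes as long as a camera call. They do not tell look-alikes from the thing itself.
- ctrl.spot_in(camera, label): "bbox" ([centre column, centre row, width, height] in pixels, round what is visible of it).
- ctrl.place_of(camera, label): "centre" ([column, row] in pixels: a listed point, or the origin of a listed thing).
The state is a dict: "time_s": time; "qpos": joint angles; "joint_vel": joint speeds; "tau": joint torques, N m; "ee_pos": TCP position; "eef_rot": TCP orientation; "force": force on the tool from outside, world axes, zero at the start; "moment": the same for the moment, N m; "grip_width": finger opening in m.
Only numpy, scipy, OpenCV 4.12 (cv2) and the standard library are available. Lean on these libraries where they do the work, as an engineer would, in place of code of your own. Each camera call takes 0.05 s, during which the arm holds its last target. There are 200 camera calls.

## Working session

There is one attempt and no reset: what is moved stays moved. The work goes in short steps, Python scripts to look and compute and a shell command to move; the robot and the scene stay as the last step left them, time stands still between calls to the robot, and variables do not carry over. Pictures are saved under pics/ and viewed, about 8 in all and at most 12, crops included, and the job is handed in when it is done.

```bash
ls; mkdir -p pics
cat > h.py <<'E'
from station import ctrl
import numpy as np, cv2
from scipy.spatial.transform import Rotation as R
def K(n):
    p=ctrl.camera_params(n); f=192/np.tan(np.radians(p["vertical_fov"])/2); return p,f
def pose():
    o=ctrl.get_obs(); T=np.eye(4); T[:3,:3]=R.from_euler('xyz',o["eef_rot"]).as_matrix(); T[:3,3]=o["ee_pos"]; return T
def w_from_c(n):
    p,f=K(n)
    return pose()@np.array(p["mount"]) if n=="wrist" else np.linalg.inv(np.array(p["camera_from_world"]))
def cloud(n,save=None):
    p,f=K(n); T=w_from_c(n); im,d=ctrl.camera(n)
    v,u=np.mgrid[:384,:512]; P=np.stack([(u-p["cx"])/f*d,(v-p["cy"])/f*d,d],-1)@T[:3,:3].T+T[:3,3]
    P[d==0]=np.nan
    if save: cv2.imwrite(save,im[...,::-1])
    return im,P
E
python3 - <<'E'
from h import *
o=ctrl.get_obs(); print(o["time_s"],o["ee_pos"],o["eef_rot"])
for n in ("scene","top"):
    p,f=K(n); print(n,f,p["cx"],p["cy"],w_from_c(n).round(3).tolist())
    im,P=cloud(n,f"pics/{n}.png"); np.savez(f"{n}.npz",im=im,P=P)
    for l in ["eclair_choc","eclair_green","tray","free_compartment","handle","rack","board"]:
        r=ctrl.place_of(n,l)[:4]
        for q in r:
            c=np.round(q["centre"]).astype(int); print(l,round(q["score"],2),c,P[min(max(c[1],0),383),min(max(c[0],0),511)].round(3))
a=[cv2.imread(f"pics/{n}.png") for n in("scene","top")]
cv2.imwrite("pics/both.png",cv2.resize(np.vstack(a),None,fx=.78,fy=.78));
E
```

```text
pics
0.0 [0.1785565  0.51992953 0.20487501] [-3.14150551e+00  1.18757479e-03  1.23995742e+00]
scene 396.3966404712697 256.79081906842595 186.22041219098503 [[-0.479, 0.744, -0.465, 1.028], [0.878, 0.403, -0.259, 0.313], [-0.005, -0.532, -0.847, 0.988], [0.0, 0.0, 0.0, 1.0]]
eclair_choc 0.94 [385 247] [0.516 0.401 0.048]
eclair_choc 0.78 [358 178] [0.318 0.262 0.002]
eclair_choc 0.69 [412 194] [0.311 0.417 0.023]
eclair_choc 0.69 [232 194] [ 0.562 -0.026  0.039]
eclair_green 0.55 [358 224] [0.486 0.317 0.046]
tray 0.89 [240 191] [ 0.542 -0.012  0.038]
tray 0.39 [368 238] [0.494 0.355 0.014]
tray 0.26 [178 256] [ 0.778 -0.067  0.004]
free_compartment 0.67 [246 180] [ 0.483 -0.026  0.004]
handle 0.55 [274 204] [0.536 0.092 0.041]
rack 0.92 [143 149] [ 0.571 -0.318  0.074]
board 0.65 [369 238] [0.491 0.358 0.01 ]
top 350.83635427701375 262.0342623618051 191.86207348513003 [[0.012, -0.996, 0.085, 0.436], [-1.0, -0.012, -0.007, 0.032], [0.008, -0.085, -0.996, 1.054], [0.0, 0.0, 0.0, 1.0]]
eclair_choc 0.84 [134 205] [0.479 0.391 0.049]
eclair_choc 0.81 [181 268] [0.302 0.253 0.038]
eclair_choc 0.62 [128 269] [0.297 0.405 0.036]
eclair_choc 0.58 [341 125] [ 0.711 -0.196  0.083]
eclair_green 0.69 [162 206] [0.477 0.31  0.05 ]
tray 0.83 [278 192] [ 0.525 -0.023  0.005]
free_compartment 0.73 [278 204] [ 0.489 -0.023  0.008]
free_compartment 0.35 [160 204] [0.483 0.317 0.049]
handle 0.85 [240 189] [0.531 0.09  0.023]
rack 0.89 [388 190] [ 0.527 -0.323  0.091]
board 0.68 [149 202] [0.49  0.36  0.011]
```

View pics/both.png

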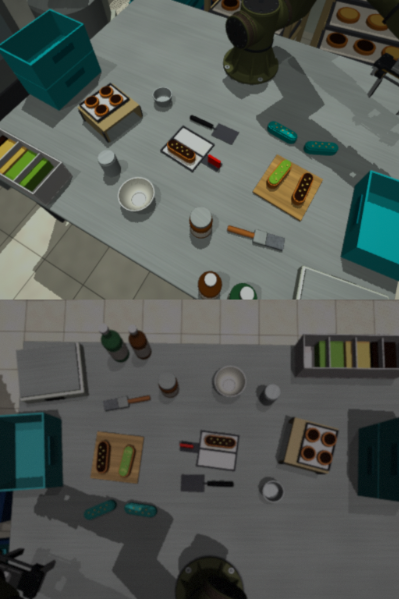

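The candidates for the chocolate éclair, in the top view, are:
- (134,205): brown, on the board. This is the one to move.
- (162,206): green, on the board.
- (181,268) and (128,269): turquoise look-alikes.
- about (281,180): the brown one already in the tray.

Next I'll fit poses.

Run:
```python
from h import *
z=np.load("top.npz"); im,P=z["im"],z["P"]; s=np.load("scene.npz")["P"]
def fit(m,name,Q=P):
    p=Q[m][:,:2].astype(np.float32); 
    (c,sz,a)=cv2.minAreaRect(p); print(name,len(p),np.round(c,4),np.round(sz,3),round(a,1),"mean",p.mean(0).round(4), "z",np.nanmedian(Q[m][:,2]).round(4))
def box(Q,x0,x1,y0,y1,z0,z1): return (Q[...,0]>x0)&(Q[...,0]<x1)&(Q[...,1]>y0)&(Q[...,1]<y1)&(Q[...,2]>z0)&(Q[...,2]<z1)
for n,Q in(("top",P),("scene",s)):
    print(n)
    fit(box(Q,.38,.6,.36,.46,.03,.08),"choc",Q); fit(box(Q,.38,.6,.27,.352,.03,.08),"green",Q)
    fit(box(Q,.5,.62,-.09,.05,.025,.08),"intray",Q); fit(box(Q,.5,.56,.05,.12,.02,.08),"handle",Q)
    fit(box(Q,.4,.65,-.45,-.2,.064,.084),"deck",Q)
    fit(box(Q,.38,.65,-.5,-.2,.05,.2),"rackall",Q)
g=im.astype(int).sum(2)
dark=(g<170)&box(P,.44,.6,-.12,.08,-.01,.02)
fit(dark,"tray dark")
cv2.imwrite("pics/c1.png",np.hstack([cv2.resize(im[150:250,90:190,::-1],(400,400)),cv2.resize(im[140:240,210:310,::-1],(400,400))]))
cv2.imwrite("pics/c2.png",np.hstack([cv2.resize(im[125:255,330:460,::-1],(400,400)),cv2.resize((dark*255).astype(np.uint8)[140:240,210:310,None].repeat(3,2),(400,400))]))
a=np.vstack([cv2.imread("pics/c1.png"),cv2.imread("pics/c2.png")]); cv2.imwrite("pics/c.png",cv2.resize(a,(600,600)))
```

```text
top
choc 592 [0.4898 0.4013] [0.042 0.119] 87.4 mean [0.4898 0.3981] z 0.0481
green 583 [0.4757 0.3129] [0.042 0.118] 78.0 mean [0.4748 0.3103] z 0.0482
intray 509 [ 0.5541 -0.0332] [0.114 0.04 ] 83.8 mean [ 0.5532 -0.0337] z 0.0394
handle 72 [0.5363 0.0918] [0.047 0.01 ] 83.2 mean [0.5356 0.0917] z 0.0453
deck 2046 [ 0.5399 -0.36  ] [0.164 0.173] 75.3 mean [ 0.5409 -0.3405] z 0.0763
rackall 3623 [ 0.4974 -0.3494] [0.164 0.267] 75.7 mean [ 0.5374 -0.3559] z 0.0813
scene
choc 641 [0.4921 0.4021] [0.04  0.116] 88.0 mean [0.4965 0.4014] z 0.0477
green 598 [0.476  0.3131] [0.04  0.118] 77.7 mean [0.4816 0.3131] z 0.0475
intray 514 [ 0.5529 -0.0317] [0.116 0.042] 84.1 mean [ 0.5567 -0.03  ] z 0.0384
handle 134 [0.536  0.0932] [0.05  0.012] 85.0 mean [0.5376 0.0939] z 0.041
deck 1590 [ 0.5386 -0.3596] [0.167 0.169] 75.7 mean [ 0.5528 -0.3373] z 0.0753
rackall 2814 [ 0.5384 -0.3599] [0.167 0.177] 75.5 mean [ 0.5483 -0.3525] z 0.0803
tray dark 402 [ 0.5235 -0.0088] [0.182 0.139] 83.0 mean [ 0.5269 -0.0018] z 0.0066
```

View pics/c.png

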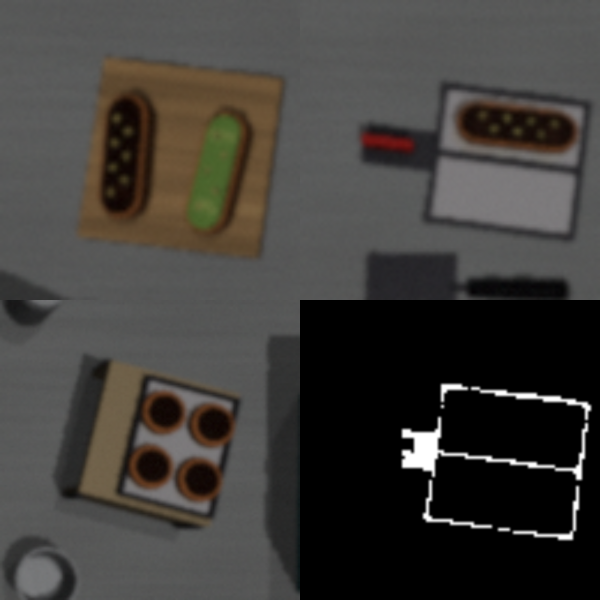

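Top crop: the brown nut-topped éclair is the left one on the board and the green one is to its right. The tray handle points left (+y). The free compartment is the lower (−x) one, and the rack mouth faces left. I'll move above the éclair and look from close by.

```bash
python3 -m inch '[0,0,0,0,0,-0.1435,0.68, 0,0,0,0,0,-0.1435,0.68, -1.5,4.5,0.7,0,0,0,0.68, -1.5,4.5,0.7,0,0,0,0.68, -1.5,4.5,0.7,0,0,0,0.68, -1.5,4.5,0.7,0,0,0,0.68, -1.5,4.5,0.7,0,0,0,0.68, -1.5,4.6,0.7,0,0,0,0.68, -1.4,4.6,0.8,0,0,0,0.68, 0,0,0,0,0,0,0.68, 0,0,0,0,0,0,0.68]' 8
python3 - <<'E'
from h import *
im,P=cloud("wrist","pics/w1.png")
z=np.load("top.npz"); T=z["P"]; s=np.load("scene.npz")["P"]
def box(Q,x0,x1,y0,y1,z0,z1): return (Q[...,0]>x0)&(Q[...,0]<x1)&(Q[...,1]>y0)&(Q[...,1]<y1)&(Q[...,2]>z0)&(Q[...,2]<z1)
for nm,(a,b) in {"choc":(.36,.46),"green":(.25,.352)}.items():
    m=box(P,.38,.6,a,b,.03,.08); 
    if m.sum()>50: print(nm,m.sum(),cv2.minAreaRect(P[m][:,:2].astype(np.float32)))
# rack frame extents
for n,Q in(("top",T),("scene",s)):
  for th in (-104.2,-104.8):
    t=np.radians(th); ex=np.array([np.cos(t),np.sin(t)]); ey=np.array([-ex[1],ex[0]])
    m=box(Q,.4,.68,-.5,-.2,.066,.084); q=(Q[m][:,:2]-[.539,-.36]); 
    X,Y=q@ex,q@ey
    f=[np.percentile(X[abs(Y-y)<.01],[.5,2]).round(4).tolist() for y in(-.06,-.03,0,.03,.06)]
    print(n,th,"X",np.percentile(X,[.3,99.7]).round(4),"Y",np.percentile(Y,[.3,99.7]).round(4),"front edge",f)
for nm,b in {"shaker":(.62,.8,-.26,-.12,.06,.13),"mould":(.3,.45,-.3,-.15,.03,.08),"palette":(.38,.46,-.1,.15,.004,.05),"bowl":(.65,.9,-.13,.05,.04,.08)}.items():
  for n,Q in(("top",T),("scene",s)):
    m=box(Q,*b); print(nm,n,np.nanpercentile(Q[m],[1,99],axis=0).round(3).tolist() if m.any() else None)
E
```

```text
time_s: 2.17
ee_pos: [0.4903, 0.4026, 0.1554]
eef_rot: [-3.141, 0.0, 1.527]
force: [-0.0, -0.3, 0.5]
grip_width: 0.0638
choc 3992 ((0.4868517518043518, 0.40266701579093933), (0.04003019630908966, 0.11860275268554688), 87.6515121459961)
green 4312 ((0.47218090295791626, 0.3138273358345032), (0.04065605252981186, 0.11849280446767807), 77.85628509521484)
top -104.2 X [-0.0818  0.0787] Y [-0.0827  0.0853] front edge [[-0.0816, -0.0809], [-0.0815, -0.0814], [-0.0815, -0.0802], [-0.0812, -0.081], [-0.0814, -0.0804]]
top -104.8 X [-0.082   0.0789] Y [-0.0828  0.0855] front edge [[-0.0811, -0.0803], [-0.0812, -0.0811], [-0.0815, -0.0803], [-0.0816, -0.0813], [-0.0815, -0.081]]
scene -104.2 X [-0.0831  0.0785] Y [-0.0849  0.0838] front edge [[-0.0826, -0.0816], [-0.083, -0.0822], [-0.0821, -0.0812], [-0.0821, -0.0811], [-0.082, -0.0808]]
scene -104.8 X [-0.0829  0.0784] Y [-0.0846  0.0838] front edge [[-0.0819, -0.0809], [-0.0827, -0.0819], [-0.0821, -0.0812], [-0.0824, -0.0814], [-0.0826, -0.0816]]
shaker top [[0.7, -0.243, 0.061], [0.755, -0.188, 0.1]]
shaker scene [[0.702, -0.241, 0.061], [0.757, -0.187, 0.099]]
mould top [[0.333, -0.268, 0.03], [0.409, -0.19, 0.049]]
mould scene [[0.332, -0.266, 0.03], [0.408, -0.19, 0.048]]
palette top [[0.381, -0.092, 0.004], [0.46, 0.135, 0.023]]
palette scene [[0.382, -0.091, 0.004], [0.459, 0.128, 0.022]]
bowl top [[0.723, -0.126, 0.04], [0.837, -0.012, 0.06]]
bowl scene [[0.72, -0.126, 0.04], [0.835, -0.011, 0.058]]
```

View pics/w1.png

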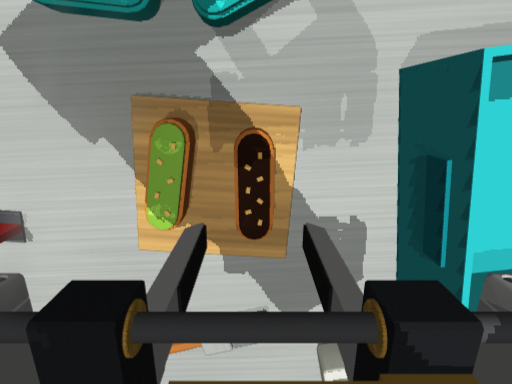

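The wrist view shows the chocolate éclair at (255,185), centred between the jaws and well clear of the green one at (168,175). I'll descend and grip.

```bash
python3 -m inch '[0,0,4,0,0,0,0.68, 0,0,4,0,0,0,0.68, 0,0,3,0,0,0,0.68, 0,0,1.5,0,0,0,0.68, 0,0,0.7,0,0,0,0.68, 0,0,0,0,0,0,0.68, 0,0,0,0,0,0,0.2, 0,0,0,0,0,0,0.2, 0,0,0,0,0,0,0.2, 0,0,0,0,0,0,0.2, 0,0,0,0,0,0,0.2]' 10
python3 -m inch '[0,0,-2,0,0,0,0.2, 0,0,-3,0,0,0,0.2, 0,0,-3,0,0,0,0.2, 0,0,0,0,0,0,0.2]'
python3 - <<'E'
from h import *
o=ctrl.get_obs(); print(o["ee_pos"],o["grip_width"])
E
```

```text
time_s: 3.6
ee_pos: [0.491, 0.4025, 0.0239]
eef_rot: [3.141, -0.0, 1.527]
force: [-0.7, -0.4, 5.7]
grip_width: 0.0398
time_s: 4.1
ee_pos: [0.4917, 0.4031, 0.1067]
eef_rot: [3.138, -0.003, 1.527]
force: [-0.1, -0.0, -2.3]
grip_width: 0.0397
[0.49170223 0.40314689 0.10665502] 0.03973472453286298
```

```bash
python3 -m inch '[-2.5,0.15,0,0,0,0,0.2, -4.5,0.15,0,0,0,0,0.2, -5,0.15,0,0,0,0,0.2, -5,0.15,0,0,0,0,0.2, -5,0.15,0,0,0,0,0.2, -5,0.15,0,0,0,0,0.2, -5,0.15,0,0,0,0,0.2, -5,0.2,0,0,0,0,0.2, -4,0.15,0,0,0,0,0.2, -1.8,0.15,0,0,0,0,0.2, 0,0,0,0,0,0.1,0.2, 0,0,0,0,0,0.17,0.2, 0,0,0,0,0,0.185,0.2, 0,0,0,0,0,0.185,0.2, 0,0,0,0,0,0.185,0.2, 0,0,0,0,0,0.185,0.2, 0,0,0,0,0,0.185,0.2, 0,0,0,0,0,0.185,0.2, 0,0,0,0,0,0.17,0.2, 0,0,0,0,0,0.09,0.2]'
python3 -m inch '[0,0,0,0,0,0,0.2,0,0,0,0,0,0,0.2]'
python3 - <<'E'
from h import *
im,P=cloud("top"); cv2.imwrite("pics/t2.png",cv2.resize(im[130:250,200:340,::-1],(560,480)))
im,P=cloud("wrist"); cv2.imwrite("pics/w2.png",im[...,::-1])
a=cv2.imread("pics/t2.png"); b=cv2.resize(im[...,::-1],(560,420)); cv2.imwrite("pics/m2.png",cv2.resize(np.vstack([a,b]),None,fx=.66,fy=.66))
E
```

```text
time_s: 6.6
ee_pos: [0.4874, -0.0252, 0.103]
eef_rot: [-3.141, 0.001, -0.117]
force: [-0.2, 0.4, -0.9]
grip_width: 0.0397
time_s: 6.85
ee_pos: [0.4875, -0.0255, 0.1032]
eef_rot: [-3.142, 0.0, -0.11]
force: [0.2, 0.1, -0.5]
grip_width: 0.0398
```

View pics/m2.png

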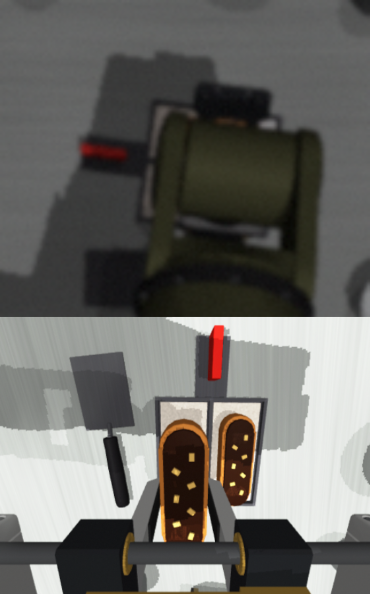

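Run:
```python
from h import *
Q=np.load("top.npz")["P"]; s=np.load("scene.npz")["P"]
for q in(Q,s):
    for y0 in (-.1,-.06,-.02,.02,.06,.1):
        m=(q[...,1]>y0)&(q[...,1]<y0+.04)&(q[...,0]>.36)&(q[...,0]<.45)&(q[...,2]>.006)&(q[...,2]<.05); print(y0,m.sum(),q[m].max(0).round(3) if m.any() else None)
im,P=cloud("wrist")
v,u=np.nonzero((P[...,1]>.09-.045)&(P[...,1]<.12)&(abs(P[...,0]-.535)<.03)&(P[...,2]>.03)); 
q=P[v,u]; print("handle",len(q),cv2.minAreaRect(q[:,:2].astype(np.float32)) if len(q)>5 else 0)
m=(P[...,0]>.525)&(P[...,0]<.6)&(abs(P[...,1]+.03)<.08)&(P[...,2]>.02)&(P[...,2]<.06); print("intray",cv2.minAreaRect(P[m][:,:2].astype(np.float32)))
```

```text
-0.1 77 [ 0.448 -0.061  0.024]
-0.06 97 [ 0.448 -0.02   0.024]
-0.02 72 [0.441 0.018 0.024]
0.02 43 [0.435 0.059 0.009]
0.06 41 [0.429 0.097 0.01 ]
0.1 18 [0.425 0.127 0.009]
-0.1 67 [ 0.449 -0.06   0.024]
-0.06 88 [ 0.45  -0.02   0.024]
-0.02 71 [0.405 0.019 0.022]
0.02 16 [0.428 0.06  0.01 ]
0.06 19 [0.426 0.1   0.009]
0.1 2 [0.445 0.119 0.006]
handle 1156 ((0.5337537527084351, 0.09284845739603043), (0.049976274371147156, 0.010337387211620808), 82.99493408203125)
intray ((0.5512317419052124, -0.03290433809161186), (0.11828437447547913, 0.040545348078012466), 83.74242401123047)
```

The palette handle stays clear at x ≤ 0.41, so I'll lower and release.

```bash
python3 -m inch '[0,0,3,0,0,0,0.2, 0,0,3,0,0,0,0.2, 0,0,1.5,0,0,0,0.2, 0,0,0.7,0,0,0,0.2, 0,0,0.4,0,0,0,0.2, 0,0,0.15,0,0,0,0.2, 0,0,0,0,0,0,0.2]'
python3 -m inch '[0,0,0,0,0,0,0.5, 0,0,0,0,0,0,0.55, 0,0,0,0,0,0,0.55,  0,0,0,0,0,0,0.55]'
python3 -m inch '[0,0,-3,0,0,0,0.55, 0,0,-5,0,0,0,0.55, 0,0,-3,0,0,0,0.55, 0,-3,0,0,0,0,0.55, 0,-3,0,0,0,0,0.55, 0,0,0,0,0,0,0.55]'
python3 - <<'E'
from h import *
im,P=cloud("wrist","pics/w3.png")
def f(m,n): print(n,m.sum(),cv2.minAreaRect(P[m][:,:2].astype(np.float32)),"ztop",np.percentile(P[m][:,2],95).round(4))
b=lambda x0,x1,y0,y1,z:(P[...,0]>x0)&(P[...,0]<x1)&(P[...,1]>y0)&(P[...,1]<y1)&(P[...,2]>z)&(P[...,2]<.06)
f(b(.525,.6,-.11,.05,.025),"in"); f(b(.44,.518,-.11,.05,.025),"placed"); f(b(.5,.57,.045,.13,.03),"handle")
E
```

```text
time_s: 7.88
ee_pos: [0.4878, -0.0259, 0.0164]
eef_rot: [3.142, -0.001, -0.113]
force: [0.1, -0.6, -0.4]
grip_width: 0.04
time_s: 8.38
ee_pos: [0.4875, -0.0259, 0.016]
eef_rot: [3.142, -0.0, -0.113]
force: [-0.8, 0.7, 0.3]
grip_width: 0.0514
time_s: 9.12
ee_pos: [0.4943, 0.035, 0.126]
eef_rot: [-3.141, -0.0, -0.111]
force: [0.3, 0.9, 0.9]
grip_width: 0.052
in 1823 ((0.5513207316398621, -0.03199450299143791), (0.11702679842710495, 0.04036456346511841), 83.5970458984375) ztop 0.0392
placed 3854 ((0.4866865277290344, -0.02081746608018875), (0.11518128216266632, 0.03999698907136917), 83.75647735595703) ztop 0.0394
handle 755 ((0.5337291955947876, 0.09325512498617172), (0.048729218542575836, 0.010205525904893875), 82.85175323486328) ztop 0.0452
```

View pics/w3.png

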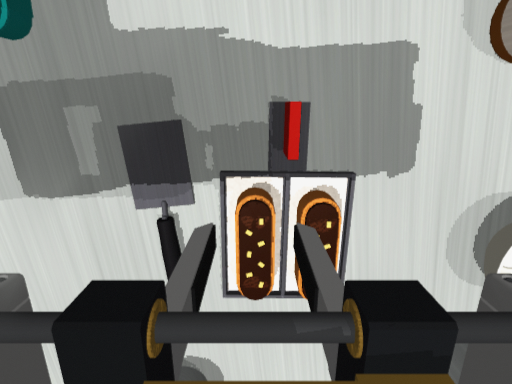

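Wrist view: both éclairs lie parallel and flat in their compartments, at (255,245) and (320,245), with tops at 39 mm. The handle is at (293,130). Now I'll grip the handle.

```bash
python3 -m inch '[1.7,-3.1,0,0,0,0.01,0.55, 1.7,-3.1,0,0,0,0,0.55, 0,0,0,0,0,0,0.55, 0,0,4,0,0,0,0.55, 0,0,4,0,0,0,0.55, 0,0,2,0,0,0,0.55, 0,0,0.8,0,0,0,0.55, 0,0,0.4,0,0,0,0.55, 0,0,0,0,0,0,0.55]' 20
python3 -m inch '[0,0,0,0,0,0,0.3,0,0,0,0,0,0,0.2,0,0,0,0,0,0,0, 0,0,0,0,0,0,0, 0,0,0,0,0,0,0, 0,0,0,0,0,0,0]'
```

```text
time_s: 10.3
ee_pos: [0.5356, 0.091, 0.0145]
eef_rot: [-3.141, -0.001, -0.123]
force: [-0.3, 0.3, -0.3]
grip_width: 0.0513
time_s: 11.05
ee_pos: [0.5353, 0.0913, 0.014]
eef_rot: [3.142, 0.0, -0.123]
force: [-0.9, 1.1, 0.3]
grip_width: 0.0097
```

```bash
python3 -m inch '[0,0,0,0,0,0.02,0, 0,0,0,0,0,0.04,0, 0,0,0,0,0,0.04,0, 0,0,0,0,0,0.03,0, 0.4,0.5,0,0,0,0,0, 0.7,0.9,0,0,0,0,0, 0.9,1.1,0,0,0,0,0, 0.9,1.1,0,0,0,0,0, 0.9,1.1,0,0,0,0,0, 0.9,1.1,0,0,0,0,0, 0.9,1.1,0,0,0,0,0, 0.9,1.1,0,0,0,0,0, 0.9,1.1,0,0,0,0,0, 0.9,1.1,0,0,0,0,0, 0.9,1.1,0,0,0,0,0, 0.9,1.1,0,0,0,0,0, 0.9,1.2,0,0,0,0,0, 0.5,0.7,0,0,0,0,0, 0.16,0.3,0,0,0,0,0, 0,0,0,0,0,0,0]'
python3 - <<'E'
from h import *
def tf(a): t=np.radians(a); return np.array([np.cos(t),np.sin(t)])
for n in("top","scene","wrist"):
    im,P=cloud(n,f"pics/{n}4.png")
    b=lambda c,w,z0,z1:(abs(P[...,0]-c[0])<w)&(abs(P[...,1]-c[1])<w)&(P[...,2]>z0)&(P[...,2]<z1)
    # eclairs, split along tray y
    m=b((.582,-.194),.1,.018,.046); q=P[m][:,:2]; ex=tf(-104.5); ey=np.array([-ex[1],ex[0]])
    Y=(q-[.5394,-.3585])@ey; X=(q-[.5394,-.3585])@ex
    for nm,k in(("in",(Y>.01)&(Y<.06)),("free",(Y<-.01)&(Y>-.06))):
        k&=(X<-.1)&(X>-.25)
        if k.sum()>30: c,s,a=cv2.minAreaRect(q[k].astype(np.float32)); d=np.array(c)-[.5394,-.3585]; print(n,nm,k.sum(),"rackxy",(d@ex).round(4),(d@ey).round(4),np.round(s,3),round(a,1))
    m=b((.545,-.34),.15,.066,.084); q=P[m][:,:2]-[.5394,-.3585]; 
    if m.sum()>200: print(n,"deck y",np.percentile(q@ey,[.5,99.5]).round(4),"x",np.percentile(q@ex,[.5]).round(4))
a=[cv2.resize(cv2.imread("pics/wrist4.png"),(512,384)),cv2.resize(cv2.imread("pics/scene4.png")[80:290,80:360],(512,384))]; cv2.imwrite("pics/m4.png",cv2.resize(np.vstack(a),None,fx=.78,fy=.78))
E
```

```text
time_s: 13.55
ee_pos: [0.6119, -0.0799, 0.014]
eef_rot: [3.141, -0.001, -0.253]
force: [-1.2, -1.5, 3.4]
grip_width: 0.0102
top in 310 rackxy -0.1416 0.0336 [0.07  0.041] 76.1
top free 251 rackxy -0.1394 -0.0325 [0.06 0.04] 75.5
top deck y [-0.0824  0.0851] x [-0.0801]
scene in 319 rackxy -0.1653 0.0312 [0.113 0.041] 76.3
scene free 184 rackxy -0.1486 -0.0205 [0.08  0.033] 50.3
scene deck y [-0.0839  0.0837] x [-0.0812]
```

View pics/m4.png

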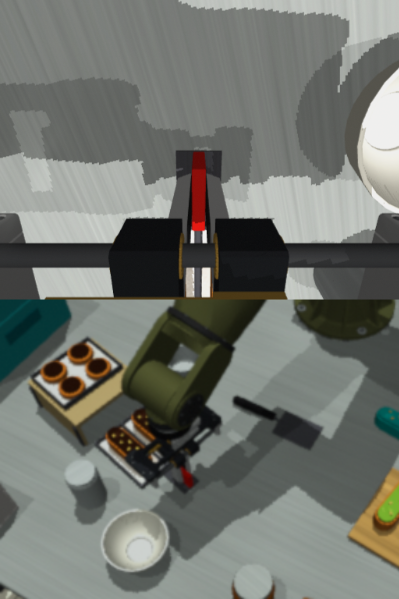

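Scene view: the tray is in front of the mouth, square to it and centred, clear of the shaker and bowl. I'll push in most of the way.

```bash
python3 -m inch '[0,0.4,0,0,0,0,0, 0,0.8,0,0,0,0,0, 0,1,0,0,0,0,0, 0,1,0,0,0,0,0, 0,1,0,0,0,0,0, 0,1,0,0,0,0,0, 0,1,0,0,0,0,0, 0,0.7,0,0,0,0,0, 0,0.3,0,0,0,0,0, 0,0,0,0,0,0,0]'
python3 -m inch '[0,0.4,0,0,0,0,0, 0,0.8,0,0,0,0,0, 0,1,0,0,0,0,0, 0,1,0,0,0,0,0, 0,1,0,0,0,0,0, 0,1,0,0,0,0,0, 0,1,0,0,0,0,0, 0,0.7,0,0,0,0,0, 0,0.4,0,0,0,0,0, 0,0.2,0,0,0,0,0,0,0,0,0,0,0,0]'
```

```text
time_s: 14.95
ee_pos: [0.5935, -0.1496, 0.014]
eef_rot: [3.141, -0.0, -0.253]
force: [-1.6, -2.2, 3.9]
grip_width: 0.0097
time_s: 16.32
ee_pos: [0.5749, -0.2216, 0.014]
eef_rot: [3.142, -0.0, -0.253]
force: [-0.0, 2.3, 5.0]
grip_width: 0.0097
```

```bash
python3 -m inch '[0,0.3,0,0,0,0,0, 0,0.4,0,0,0,0,0, 0,0.4,0,0,0,0,0, 0,0.3,0,0,0,0,0, 0,0.2,0,0,0,0,0, 0,0.1,0,0,0,0,0, 0,0,0,0,0,0,0]'
python3 -m inch '[0,0.2,0,0,0,0,0, 0,0.1,0,0,0,0,0, 0,0,0,0,0,0,0]'
python3 -m inch '[0,0.2,0,0,0,0,0, 0,0.1,0,0,0,0,0, 0,0,0,0,0,0,0]'
```

```text
time_s: 17.2
ee_pos: [0.5707, -0.2378, 0.014]
eef_rot: [-3.141, -0.0, -0.253]
force: [0.4, 4.4, 4.5]
grip_width: 0.0098
time_s: 17.58
ee_pos: [0.5699, -0.2407, 0.014]
eef_rot: [-3.141, 0.0, -0.253]
force: [1.0, 3.8, 4.8]
grip_width: 0.0098
time_s: 17.95
ee_pos: [0.5692, -0.2436, 0.014]
eef_rot: [-3.141, 0.0, -0.253]
force: [1.5, 4.4, 5.8]
grip_width: 0.0097
```

```bash
for i in 1; do python3 -m inch '[0,0.1,0,0,0,0,0, 0,0.1,0,0,0,0,0, 0,0,0,0,0,0,0]'; python3 -m inch '[0,0.1,0,0,0,0,0, 0,0,0,0,0,0,0]';  done
```

```text
time_s: 18.32
ee_pos: [0.569, -0.244, 0.014]
eef_rot: [-3.139, 0.0, -0.252]
force: [3.4, 15.3, 7.6]
grip_width: 0.01
time_s: 18.58
ee_pos: [0.569, -0.2443, 0.014]
eef_rot: [-3.139, 0.001, -0.252]
force: [4.2, 18.6, 7.6]
grip_width: 0.0097
```

The force jumped to 19 N just where home was expected, so the tray is against the stop. I'll ease off, release and lift.

```bash
python3 -m inch '[0,-0.15,0,0,0,0,0, 0,0,0,0,0,0,0, 0,0,0,0,0,0,0.3, 0,0,0,0,0,0,0.5, 0,0,0,0,0,0,0.5, 0,0,0,0,0,0,0.5]'
python3 -m inch '[0,0,-2,0,0,0,0.5, 0,0,-4,0,0,0,0.5, 0,-1,-5,0,0,0,0.5, 0,-5,-4,0,0,0,0.5, 0,-5,0,0,0,0,0.5, 0,-5,0,0,0,0,0.5, 0,0,0,0,0,0,0.5, 0,0,0,0,0,0,0.5]'
python3 - <<'E'
from h import *
o=ctrl.get_obs(); print(o["ee_pos"],o["force"])
ex=np.array([-.2504,-.9681]); ey=np.array([.9681,-.2504]); out=[]
for n in("top","scene","wrist"):
    im,P=cloud(n,f"pics/{n}5.png"); 
    m=(abs(P[...,0]-.569)<.05)&(abs(P[...,1]+.245)<.05)&(P[...,2]>.02)&(P[...,2]<.055)&(im[...,0]>1.8*im[...,1].astype(int)+10)
    if m.sum()>8:
        c,s,a=cv2.minAreaRect(P[m][:,:2].astype(np.float32)); d=np.array(c)-[.5394,-.3585]; print(n,m.sum(),"handle rack",(d@ex).round(4),(d@ey).round(4),np.round(s,3),round(a,1),"z",np.percentile(P[m][:,2],[5,95]).round(3))
    m=(abs(P[...,0]-.545)<.15)&(abs(P[...,1]+.34)<.15)&(P[...,2]>.066)&(P[...,2]<.084); q=P[m][:,:2]-[.5394,-.3585]
    if m.sum()>200: print(n,"deck y",np.percentile(q@ey,[.5,99.5]).round(4),"front x",np.percentile(q@ex,[.5,2]).round(4))
    for nm,bx in (("choc/green",(.38,.6,.27,.352,.03,.08)),):
        m=(P[...,0]>bx[0])&(P[...,0]<bx[1])&(P[...,1]>bx[2])&(P[...,1]<bx[3])&(P[...,2]>bx[4])&(P[...,2]<bx[5])
        if m.sum()>50: print("green",cv2.minAreaRect(P[m][:,:2].astype(np.float32))[0])
a=[cv2.imread("pics/top5.png"),cv2.imread("pics/scene5.png")[60:300,60:380],cv2.imread("pics/wrist5.png")]
a[1]=cv2.resize(a[1],(512,384)); v=np.vstack([np.hstack([a[0],a[1]]),np.hstack([a[2],a[2]*0])]); cv2.imwrite("pics/m5.png",cv2.resize(v,None,fx=.77,fy=.77))
E
```

```text
time_s: 19.32
ee_pos: [0.5687, -0.2454, 0.0138]
eef_rot: [3.142, 0.0, -0.253]
force: [0.1, 0.3, 0.0]
grip_width: 0.0451
time_s: 20.32
ee_pos: [0.6085, -0.0921, 0.1639]
eef_rot: [3.141, -0.001, -0.253]
force: [0.4, -1.1, 0.3]
grip_width: 0.0466
[ 0.60847505 -0.09208405  0.16389463] [ 0.37757273 -1.10073542  0.27719114]
top 23 handle rack -0.1023 0.001 [0.015 0.01 ] 76.2 z [0.03  0.049]
top deck y [-0.0825  0.0852] front x [-0.0798 -0.0794]
green (0.4753998816013336, 0.3123779296875)
scene deck y [-0.0838  0.0838] front x [-0.0806 -0.0789]
green (0.4763655960559845, 0.3129892647266388)
wrist 228 handle rack -0.1337 -0.0017 [0.025 0.009] 75.7 z [0.024 0.045]
wrist deck y [-0.0808  0.0763] front x [-0.081  -0.0806]
```

View pics/m5.png

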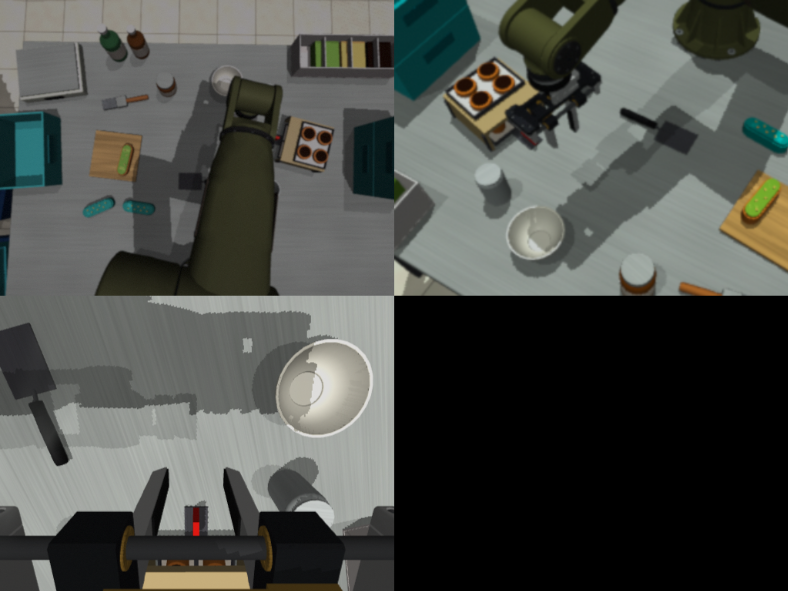

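The view of the handle is partly hidden, so I'll back off for a clear check.

```bash
python3 -m inch '[-3,-2,-3,0,0,0,0.5, -5,-4,-3,0,0,0,0.5, -5,-5,0,0,0,0,0.5, -5,-5,0,0,0,0,0.5, -4,-4,0,0,0,0,0.5, 0,0,0,0,0,0,0.5, 0,0,0,0,0,0,0.5]'
python3 - <<'E'
from h import *
ex=np.array([-.2504,-.9681]); ey=np.array([.9681,-.2504]); O=[.5394,-.3585]
for n in("top","scene"):
    im,P=cloud(n,f"pics/{n}6.png"); X,Y=(P[...,:2]-O)@ex,(P[...,:2]-O)@ey; Z=P[...,2]
    m=(abs(X+.12)<.06)&(abs(Y)<.03)&(Z>.02)&(Z<.055)&(im[...,0]>1.8*im[...,1].astype(int)+10)
    if m.sum()>8:
        c,s,a=cv2.minAreaRect(P[m][:,:2].astype(np.float32)); d=np.array(c)-O; print(n,m.sum(),"handle rack",(d@ex).round(4),(d@ey).round(4),np.round(s,3),round(a,1))
    m=(abs(X)<.12)&(abs(Y)<.12)&(Z>.066)&(Z<.084); print(n,"deck front",np.percentile(X[m],[.5]),"y",np.percentile(Y[m],[.5,99.5]).round(4))
    # inside bay, seen through mouth
    for nm,s in (("in",1),("choc",-1)):
        m=(X>-.075)&(X<.06)&(abs(Y-s*.034)<.03)&(Z>.015)&(Z<.05); print(nm,m.sum(),np.percentile(X[m],[1,50]).round(3),np.percentile(Y[m],[2,98]).round(3),np.percentile(Z[m],[50,98]).round(3)) if m.sum()>5 else print(nm,m.sum())
a=cv2.resize(cv2.imread("pics/scene6.png")[90:250,80:300],(660,480)); cv2.imwrite("pics/m6.png",a)
E
```

```text
time_s: 21.35
ee_pos: [0.4588, 0.1363, 0.2197]
eef_rot: [3.142, -0.0, -0.254]
force: [0.3, -0.7, -1.1]
grip_width: 0.0472
top 90 handle rack -0.1194 0.0008 [0.051 0.01 ] 75.2
top deck front [-0.07992752] y [-0.0824  0.085 ]
in 0
choc 0
scene 100 handle rack -0.12 -0.0007 [0.053 0.012] 75.9
scene deck front [-0.08102085] y [-0.084   0.0835]
in 27 [-0.058 -0.053] [0.019 0.048] [0.02  0.031]
choc 31 [-0.06  -0.056] [-0.049 -0.018] [0.022 0.03 ]
```

View pics/m6.png

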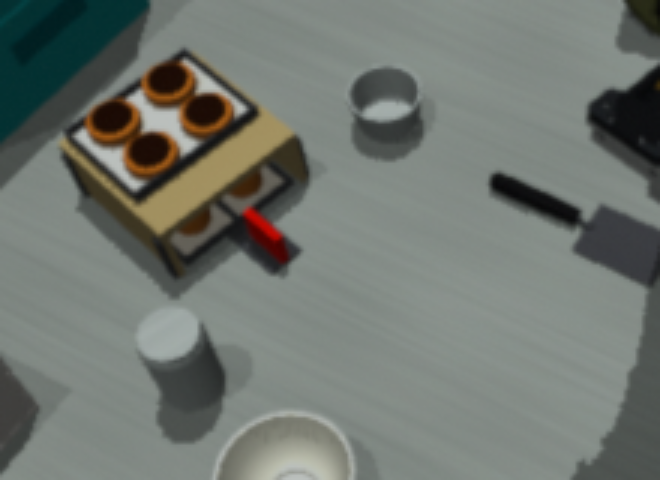

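The tray is home: the handle sits at rack x = −0.120, y ≈ 0, square. Both éclair ends show inside the bay at y ±0.034, about 58–60 mm from the centre as expected. I'll hand in.

```bash
python3 -c "
from station import ctrl
print(ctrl.hand_in())"
```

```text
the job is handed in; nothing more can be done
None
```

The chocolate éclair is in the free compartment, and the tray is in the rack against the back stop with the handle outwards. I handed the job in at about 21.5 s; no verdict was reported.

**Loading:** I gripped the éclair on the board, laid it in the free compartment and let go. The wrist camera then showed both chocolate éclairs parallel and level, with their tops at 39 mm.

**Sliding in:** I held the handle and slid the tray square into the bay. The force rose to about 19 N where the back stop was expected, so I released and backed clear.

**Last checks:**
- **Tray position:** the handle was at rack x −0.119 m (top camera) and −0.120 m (scene camera), against −0.120 m expected. It was within 1 mm sideways and within about 0.5° of square.
- **Éclairs in the tray:** both could be seen through the mouth, in line with their own compartments. Only their front ends showed under the deck, so how flat they lie was last measured before the slide.
- **Green éclair:** it moved less than 1 mm.
- **Bystanders:** I did not measure them again. The ones in the last pictures looked undisturbed, and the arm showed no unexpected contact force.
- **Disagreement:** one earlier top reading put the handle at −0.102 m, but the arm hid part of it. The clear view afterwards settled it.

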